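# Hold a jig block home against a sprung stop

## Robot

A 7-joint arm with a two-finger parallel gripper is mounted at the origin on a cart in front of the work surface, level with it; the furniture and walls round the work are solid. World frame = base frame: x ahead of the robot, y to its left, z up, the work surface at z = 0. Lengths are in mm, angles in degrees, forces in N, time in s.
With the tool pointing down it reaches from about 350 to 900 mm from the base axis. Payload 19.9 kg.
Tool frame: the origin (TCP) lies on the centre line of the jaws, within the pads' length; the fingertips stand 14 mm ahead of it and the grasp point (between the pads) lies 5 mm behind it; z points along the fingers, y is the line along which they close (so a half turn about z gives the same grasp; the last joint's range is limited). The gripper opens to 94 mm and grips with 3 to 60 N. Pads are 16 mm wide; open, the fingers measure 119 mm over their backs; the gripper's body (75 mm by 177 mm) begins 78 mm behind the grasp point.
Start: joints at [-66.033, 23.915, -0.59, 92.452, 0.269, 63.638, -3.037], TCP at [277.342, 560.073, 219.425] pointing down, gripper open.
Joint ranges: [-161.28, 161.28], [-22.2, 115.67], [-73.04, 71.86], [3.21, 147.25], [-68.34, 248.33], [10.77, 114.83], [-161.83, 161.83]. Speed limits (degrees/s): [108.29, 108.29, 136.94, 136.94, 172.46, 172.46, 172.46].

## Interface

Orientations are given as a 3x3 rotation matrix whose columns are the frame's x, y, z axes.
In Python, from workcell import * gives the robot as it stands.
- The arm moves only by the tool jog_arm, never from a script. Its argument "increments" is a list of rows, each a list of 6 numbers: the shift along the tool's x, y, z in mm, then the turn, a rotation vector about the tool's x, y, z in degrees. In form: [[x, y, z, rx, ry, rz], ...]. A call has 1 to 8 rows; each row is the pose to reach, as a shift and turn from the pose commanded when the call began, along the tool's axes at that moment; what a row does not reach only later rows make up. A row lasts 1/8 s, in which the tool goes at most 62.5 mm and 10.7 degrees, less where a joint would pass 70% of its speed; a pose out of reach is approached as far as the arm can. A call with a gripper value outside its range is refused whole. "fingers" is the closure, from 0 (fully open) to 1 (shut), set as the call begins (left out, the last holds). The fingers move at their own pace and stop on an object; the grip force is fixed at half the most. Time passes only in rows, so rows that repeat a pose let the fingers close. It gives the time, the measured TCP pose, the force, the opening and the grip force at its end, in the units of the state.
- read_state(): the state, without advancing time (a new reading comes with each control period).
- camera(name): name is "side" or "top"; returns the picture (420x560x3 uint8, red, green, blue); there is no depth.
- camera_model(name): a dict with "K" (3x3 intrinsics, pixels), "R" (3x3) and "t" (3): a world point X has camera coordinates R X + t. Camera axes: x right, y down, z forward; pixel columns grow to the right and rows downward; lengths in mm; the calibration is good to about 2 mm. A picture is of the moment at which its call begins. camera_model takes no time and is no camera call.
- finish_job(): hands the job in; it is judged then, once.
The state is a dict: "t": time; "qpos": joint angles; "qvel": joint speeds; "joint_efforts": joint torques, N m; "position": TCP position; "tcp_rot": TCP orientation; "contact_force": force on the tool from outside, world axes, zero at the start; "wrist_torque": the same for the moment, N m; "opening": finger opening in mm; "grasp_force": force on a finger pad.
Only numpy, scipy, OpenCV 4.12 (cv2) and the standard library are available. Lean on these libraries where they do the work, as an engineer would, in place of code of your own. Each camera call takes 0.05 s, during which the arm holds its last target. There are 200 camera calls.

## Task

Act as the fitter's third hand: lay the steel jig block flat in the guide channel of the fixture, slide it lengthwise under the bridge and push it squarely against the sprung stop until the stop's pointer stands between the two pairs of fins (about 10 newtons). Push smoothly, never so hard that the stop bottoms out, and leave the tin, bush and hex key where they are. Finish while the gripper still holds the block pressed there; do not let go.

Things in the scene. Friction and masses are not known exactly. Their poses are not given: they have to be found in the camera images.
- fixture: Setting fixture, fixed to the bench ahead of the robot, stop end away from it, turned up to 20 degrees: steel base plate 230 x 94 x 6 mm (x -40 to 190), guide channel, bridge, spring housing. Origin: plate underside, centre line, at the mouth; x runs from mouth to stop (push direction), z up. Between it and the robot a fixed bar, top 112 mm high, runs across the bench (x 0.47 to 0.49 m): carry the block over it.
- mouth (a point): Mouth of the channel, on its floor (fixture x 0, y 0, z 6). Two aluminium rails from x 0 to 102, 48 mm apart, tops at z 16: the block fits with 2 mm play a side. At x -30 to 0 the rails flare outward to about 70 mm. The channel is open above up to the bridge; behind x -40 is bare bench 6 mm lower.
- bridge (a point): Centre of the underside of the bridge (fixture x 95, y 0, z 45), an aluminium strap 14 mm wide along x (88 to 102), 80 mm across, 6 mm thick (top z 51), on legs at y +-26 to 40. The block passes under it with 4 mm to spare; fingers do not.
- pad_face (a point): Centre of the stop pad's face at which the block pushes; moves with the pad. At rest at fixture x 104, y 0, z 26.5; the pad is 36 mm wide and 36 high (z 8 to 44) and faces -x. A pointer on an arm from the pad's top stands 40 mm behind the face.
- stop (a joint): Travel of the sprung stop along fixture +x, in m: 0 at rest, hard end at 0.020. The spring gives 1 N per mm (10 N at 0.010). The pointer (upright blade, top z 56) stands between the two pairs of upright fins on top of the grey housing at values 0.006 to 0.014 and midway at 0.010. Springs back when released.
- block: Drilled grey steel jig block, 44 x 70 x 35 mm (x, y, z), about 0.4 kg, lying flat on the bench. Origin: centre of its underside; y is its long axis, z up. In the channel its long axis lies along the channel, either end first, underside on the plate (6 mm above the bench). With the stop at 0.010 its leading end is at fixture x 114, its rear end at x 44.
- tin: Bystander: blue flux tin with a pale lid, 75 mm across, 50 mm high. Origin: centre of its underside.
- bush: Bystander: bronze bush, 22 mm across, 22 mm high, standing. Origin: centre of its underside.
- hex_key: Bystander: black hex key, 35 x 88 x 6 mm, lying flat. Origin: centre of its underside.

How it is judged:
By the outcome, as a careful person would: the job done as asked, in the order asked, and still so for the second after the job is handed in, while the arm keeps its last pose, push and grip.
It also fails if it takes over 45 s, if anything falls off the work surface, if the arm or the gripper's body presses on something with over 40 N, if the wrist force passes 120 N, or if a joint passes its speed limit or range.

## Working session

There is one attempt and no reset: what is moved stays moved. The work goes in short steps, Python scripts to look and compute and a tool call to move; the robot and the scene stay as the last step left them, time stands still between calls to the robot, and variables do not carry over. Pictures are saved under pics/ and viewed, at most 10 in all, crops included, and the job is handed in when it is done.

Besides the shell and the picture viewer there is one more tool, called after "Request:" as a command line: name --pt "numbers of a row" for each row, then --argument value for the rest. jog_arm: Moves the arm, as the interface text tells. Its arguments: {"type":"object","properties":{"increments":{"type":"array"},"fingers":{"type":"number"}},"required":["increments"]}

```bash
mkdir -p pics
python3 - <<'E'
from workcell import *
import cv2
for n in("top","side"):
    cv2.imwrite(f"pics/{n}0.png",camera(n)[:,:,::-1])
    m=camera_model(n);print(n,m)
s=read_state();print(s)
E
```

```text
top {'K': array([[431.74143129,   0.        , 273.05490428],
       [  0.        , 431.74143129, 211.97504255],
       [  0.        ,   0.        ,   1.        ]]), 'R': array([[ 0.01049329, -0.99992381,  0.00650059],
       [-0.99621571, -0.01101487, -0.08621444],
       [ 0.08627947, -0.00557132, -0.9962554 ]]), 't': array([-77.98138366, 570.83446259, 955.9806567 ])}
side {'K': array([[403.64016495,   0.        , 280.87618666],
       [  0.        , 403.64016495, 206.07122179],
       [  0.        ,   0.        ,   1.        ]]), 'R': array([[ 0.98112119, -0.19330704, -0.00579667],
       [-0.12324596, -0.60186891, -0.78902741],
       [ 0.14903572,  0.77484592, -0.61433065]]), 't': array([-556.90369963,   60.12630758,  851.82596815])}
{'t': 0.1, 'qpos': array([-66.03384081,  23.94521679,  -0.59061608,  92.48216019,
         0.27000717,  63.63787353,  -3.03635047]), 'qvel': array([ 0.00527386, -0.06814243,  0.18740752, -0.110864  ,  0.06002725,
        0.0352784 ,  0.01638315]), 'joint_efforts': array([ 7.62908930e-04, -8.52573824e+01,  6.39398228e-01, -4.26698291e+01,
       -4.89771646e-02,  1.63589744e-02, -1.24120277e-05]), 'position': array([277.21346973, 559.79385833, 218.88067772]), 'tcp_rot': array([[-8.96157096e-01,  4.43736739e-01, -4.07583900e-04],
       [ 4.43736916e-01,  8.96156499e-01, -1.03823787e-03],
       [-9.54453284e-05, -1.11128426e-03, -9.99999378e-01]]), 'contact_force': array([-0.77370094, -0.13862007, -0.69043452]), 'wrist_torque': array([ 0.00733659, -0.05211717,  0.04022422]), 'grasp_force': 0.0, 'opening': 93.94495084070157}
```

View pics/top0.png

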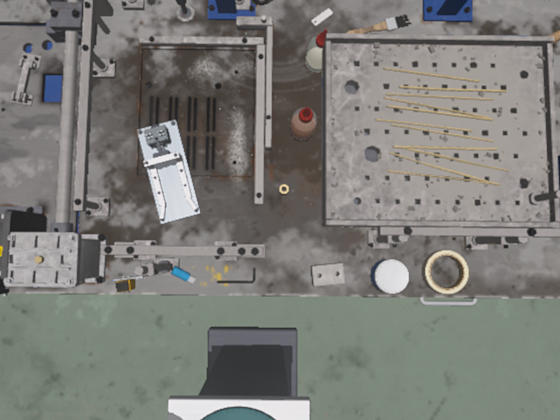

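View pics/side0.png

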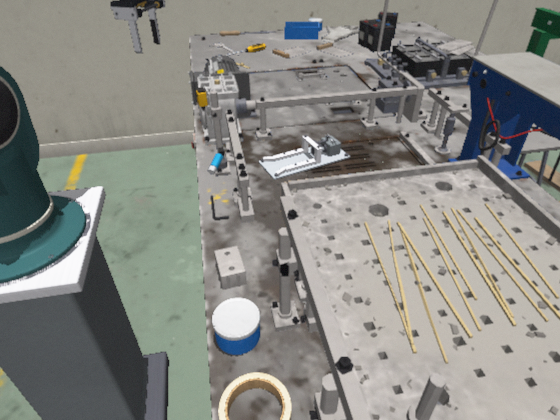

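The top view shows the block at about (328,274), the tin at (391,277), the hex key at (240,278) and the bush at (284,189). The fixture runs from its mouth end at (180,218) to the stop end at (157,127), with the bar along row 250. I'll enlarge the block and fixture.

Run:
```python
import cv2,numpy as np
a=cv2.imread("pics/top0.png");s=cv2.imread("pics/side0.png")
A=cv2.resize(a[115:227,125:213],None,fx=5,fy=5,interpolation=cv2.INTER_CUBIC)  #440x560
B=cv2.resize(a[255:295,305:355],None,fx=7,fy=7,interpolation=cv2.INTER_CUBIC)   #350x280
C=cv2.resize(s[240:295,208:255],None,fx=5,fy=5,interpolation=cv2.INTER_CUBIC) #235x275
o=np.zeros((580,800,3),np.uint8);o[:560,:440]=A;o[:280,445:795]=B;o[290:565,445:680]=C
cv2.imwrite("pics/c1.png",o)
```

```text
(no output)
```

View pics/c1.png

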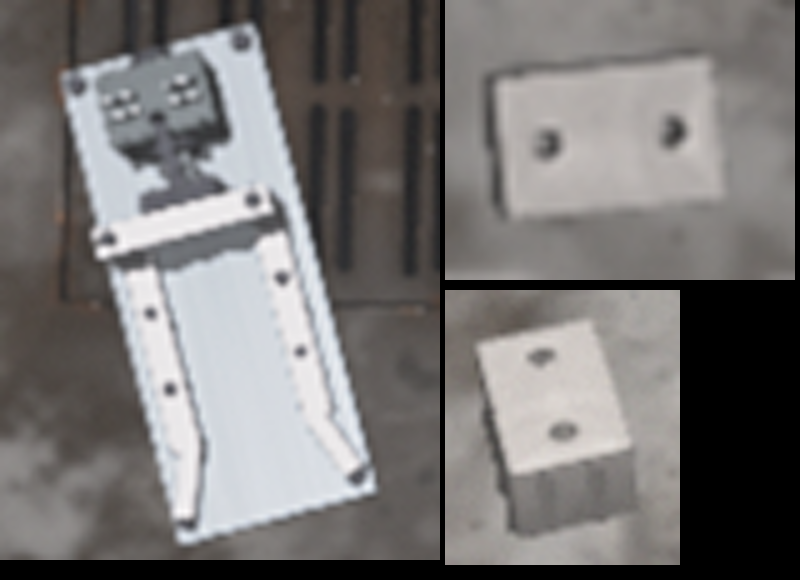

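The crop gives plate corners at (62,73), (253,25), (377,492) and (182,545), and block top corners at (52,80), (263,57), (277,198) and (63,217) within its panel.

```bash
cat > h.py <<'E'
from workcell import *
import numpy as np, cv2
def ray(n,uv,z):
    m=camera_model(n);K,R,t=m["K"],m["R"],m["t"];c=-R.T@t
    d=R.T@np.linalg.inv(K)@[*uv,1];return c+d*(z-c[2])/d[2]
def proj(n,X):
    m=camera_model(n);p=m["K"]@(m["R"]@np.array(X,float)+m["t"]);return p[:2]/p[2]
def src(p,f,o): return (np.array(p)+.5)/f-.5+np.array(o)
E
python3 - <<'E'
from h import *
def fit(L,W,n):  # local pts -> world 2D rigid
    L=np.array(L,float);W=np.array(W)[:,:2];l=L-L.mean(0);w=W-W.mean(0)
    a=np.arctan2((l[:,0]*w[:,1]-l[:,1]*w[:,0]).sum(),(l*w).sum())
    R=np.array([[np.cos(a),-np.sin(a)],[np.sin(a),np.cos(a)]])
    t=W.mean(0)-R@L.mean(0);print(n,"origin",t.round(1),"yaw",np.degrees(a).round(2),"res",(L@R.T+t-W).round(1).tolist())
F=[ray("top",src(p,5,(125,115)),6) for p in[(62,73),(253,25),(377,492),(182,545)]]
fit([(190,47),(190,-47),(-40,-47),(-40,47)],F,"fixture")
B=[ray("top",src(p,7,(305,255)),35) for p in[(52,80),(263,57),(277,198),(63,217)]]
# left(col small)=+y
fit([(22,35),(22,-35),(-22,-35),(-22,35)],B,"block")
# side check
C=[ray("side",src(p,5,(208,240)),35) for p in[(32,54),(147,30),(187,157),(68,185)]]
fit([(-22,35),(22,35),(22,-35),(-22,-35)],C,"block side")
for n,p,z in[("tin",(391,277),50),("bush",(284,189),22),("hex",(240,278),3)]:print(n,ray("top",p,z).round())
E
```

```text
fixture origin [594.6 152.8] yaw 16.03 res [[-0.8, 0.6], [1.0, -0.8], [0.1, -0.4], [-0.3, 0.7]]
block origin [ 433.2 -195.3] yaw 5.88 res [[0.4, 1.5], [-0.4, -0.9], [0.2, -1.2], [-0.3, 0.6]]
block side origin [ 432. -200.] yaw 6.22 res [[0.1, 0.4], [-0.1, 0.8], [0.6, -0.7], [-0.5, -0.5]]
tin [ 429. -331.   50.]
bush [625. -96.  22.]
hex [421.   2.   3.]
```

Run:
```python
from h import *
def tri(a,b):
    P=[];[P.append(camera_model(n)["K"]@np.c_[camera_model(n)["R"],camera_model(n)["t"]]) for n in("top","side")]
    X=cv2.triangulatePoints(*P,np.array(a,float).reshape(2,1),np.array(b,float).reshape(2,1));X=(X[:3]/X[3]).ravel()
    return X.round(),proj("top",X).round(1)
print("tray corner",tri((325,226),(283,185)))
print("bar end",tri((265,250),(245,210)))
for z in(0,60,112):print(z,"bar end",ray("top",(265,250),z).round(),"tray edge",ray("top",(327,237),z).round(), "clamp",ray("top",(385,247),z).round())
print("post base side",ray("side",(285,318),0).round(),"post top@112",ray("side",(283,232),112).round())
a,s=cv2.imread("pics/top0.png"),cv2.imread("pics/side0.png")
o=np.zeros((600,800,3),np.uint8)
o[:360,:800]=cv2.resize(a[210:300,230:430],None,fx=4,fy=4,interpolation=cv2.INTER_CUBIC)
o=np.zeros((600,800,3),np.uint8)
o[:320,:]=cv2.resize(a[215:295,230:430],None,fx=4,fy=4,interpolation=cv2.INTER_CUBIC)
c=cv2.resize(s[165:335,195:355],None,fx=1.6,fy=1.6,interpolation=cv2.INTER_CUBIC);o[325:597,:256]=c[:272]
cv2.imwrite("pics/c2.png",o)
```

```text
tray corner (array([ 536., -172.,  169.]), array([325.2, 224.7]))
bar end (array([482., -54.,  32.]), array([264.9, 251.3]))
0 bar end [485. -54.   0.] tray edge [ 517. -198.    0.] clamp [ 495. -332.    0.]
60 bar end [485. -55.  60.] tray edge [ 515. -190.   60.] clamp [ 495. -316.   60.]
112 bar end [486. -56. 112.] tray edge [ 514. -183.  112.] clamp [ 494. -303.  112.]
post base side [ 512. -319.    0.] post top@112 [ 527. -228.  112.]
```

View pics/c2.png

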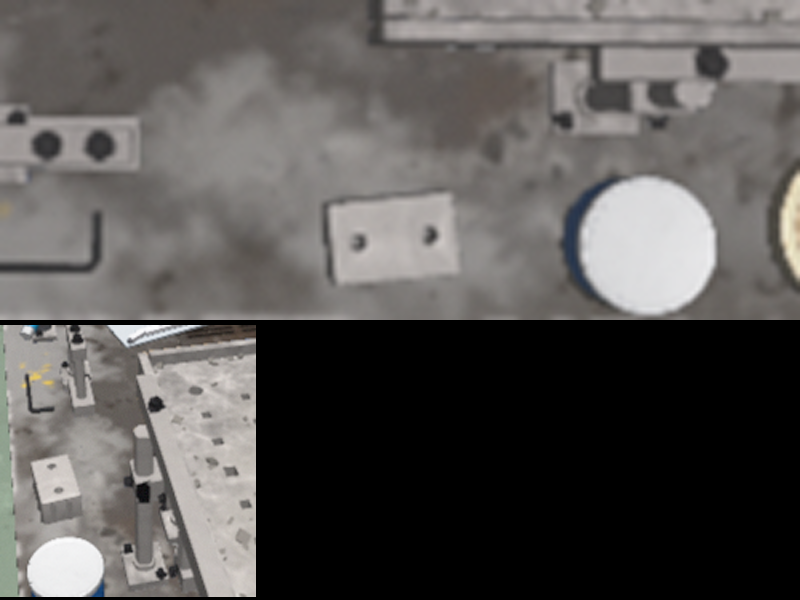

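The bar ends near y = -56, but a tray edge stands about 80 mm beyond the block. With the gripper turned across the block's width, its 177 mm body would hit that tray. So I'll grip the block by its ends, lay it in the open channel, and regrip it across the width to push.

```bash
cat >> h.py <<'E'
from scipy.spatial.transform import Rotation as Ro
FX,FY=np.array([594.6,152.8]),16.03
def fx(x,y=0):
    c,s=np.cos(np.radians(FY)),np.sin(np.radians(FY));return FX+np.array([c*x-s*y,s*x+c*y])
def go(p,yaw,cur=None):
    s=read_state();R=s["tcp_rot"];a=np.radians(yaw)
    y=np.array([np.cos(a),np.sin(a),0]);z=np.array([0,0,-1.]);T=np.c_[np.cross(y,z),y,z]
    print("d",(R.T@(np.array(p)-s["position"])).round(1),"turn",np.degrees(Ro.from_matrix(R.T@T).as_rotvec()).round(1))
def st():
    s=read_state();print(s["t"],s["position"].round(1),s["contact_force"].round(1),s["opening"],s["grasp_force"])
E
python3 - <<'E'
from h import *
go([433,-197,219],96)
go([433,-197,100],96)
E
```

```text
d [-4.754e+02 -6.091e+02  6.000e-01] turn [ -0.1  -0.  -32.3]
d [-475.4 -608.9  119.6] turn [ -0.1  -0.  -32.3]
```

Request:
jog_arm --pt "-25 -32 -15 0 0 -3" --pt "-60 -77 -30 0 0 -6" --pt "-96 -123 -30 0 0 -9" --pt "-132 -169 -30 0 0 -12" --pt "-168 -215 -30 0 0 -15" --pt "-204 -261 -30 0 0 -18" --pt "-240 -307 -30 0 0 -21" --pt "-276 -353 -30 0 0 -24" --fingers 0

```text
t: 1.1
position: [368.0, 119.3, 249.5]
tcp_rot: [[-0.999, 0.039, 0.0], [0.039, 0.999, 0.0], [-0.0, 0.0, -1.0]]
contact_force: [2.3, -0.0, 0.3]
opening: 93.9
grasp_force: 0.0
```

```bash
python3 -c "
from h import *
st();go([433,-197,100],96)"
```

```text
1.1 [368.  119.3 249.5] [ 2.3 -0.   0.3] 93.93847633314158 0.0
d [ -77.4 -313.6  149.4] turn [ 0.   0.  -8.2]
```

Request:
jog_arm --pt "-12 -50 5 0 0 -2" --pt "-25 -102 15 0 0 -4" --pt "-38 -154 35 0 0 -5.5" --pt "-51 -206 60 0 0 -7" --pt "-64 -258 85 0 0 -8.2" --pt "-74 -300 110 0 0 -8.2" --pt "-77.4 -313.6 130 0 0 -8.2" --pt "-77.4 -313.6 130 0 0 -8.2"

```text
t: 2.1
position: [431.5, -196.0, 118.3]
tcp_rot: [[-0.995, -0.1, -0.003], [-0.1, 0.995, -0.0], [0.003, 0.0, -1.0]]
contact_force: [-0.1, 0.5, 1.0]
opening: 94.4
grasp_force: 0.0
```

Run:
```python
from h import *
st();go([433,-197,24],96)
a,s=camera("top"),camera("side")
o=np.zeros((600,800,3),np.uint8)
o[:300,:]=cv2.resize(a[215:295,230:443],(800,300),interpolation=cv2.INTER_CUBIC)
o[300:600,:400]=cv2.resize(s[180:330,150:350],(400,300),interpolation=cv2.INTER_CUBIC)
cv2.imwrite("pics/p1.png",o[:,:,::-1])
```

```text
2.1 [ 431.5 -196.   118.3] [-0.1  0.5  1. ] 94.37201555099645 0.0
d [-1.7 -1.2 94.3] turn [ 0.  -0.2 -0.3]
```

View pics/p1.png

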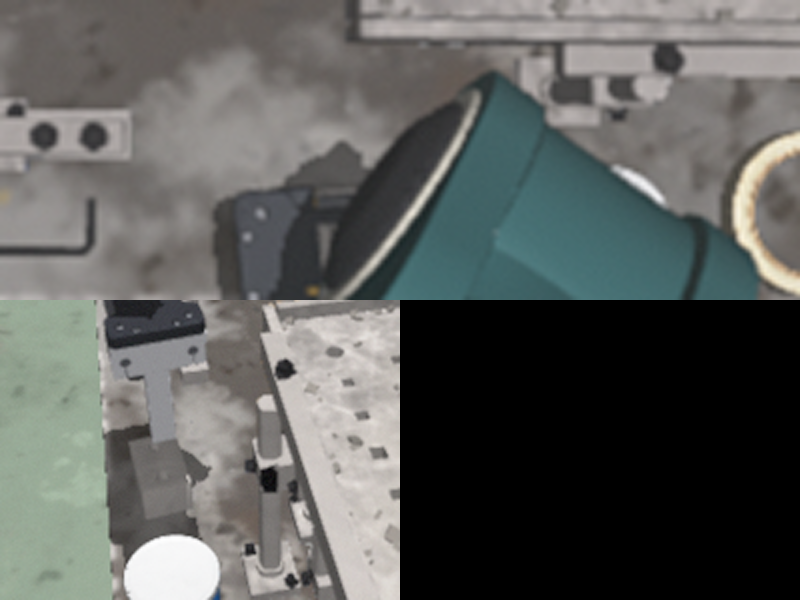

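The gripper stands over the block with the fingers in line and the tin clear, so I'll descend.

Request:
jog_arm --pt "-1.5 -1 20 0 0 0" --pt "-1.5 -1 45 0 0 0" --pt "-1.5 -1 70 0 0 0" --pt "-1.5 -1 88 0 0 0" --pt "-1.5 -1 94 0 0 0" --pt "-1.5 -1 94 0 0 0"

```text
t: 2.95
position: [434.4, -196.0, 25.9]
tcp_rot: [[-0.995, -0.102, 0.0], [-0.102, 0.995, -0.0], [-0.0, -0.0, -1.0]]
contact_force: [0.1, -0.4, 0.0]
opening: 93.6
grasp_force: 0.0
```

Request:
jog_arm --pt "0 0 0 0 0 0" --pt "0 0 0 0 0 0" --pt "0 0 0 0 0 0" --pt "0 0 0 0 0 0" --pt "0 0 0 0 0 0" --pt "0 0 0 0 0 0" --fingers 1

```text
t: 3.7
position: [434.3, -196.1, 25.8]
tcp_rot: [[-0.995, -0.102, 0.0], [-0.102, 0.995, 0.0], [-0.0, -0.0, -1.0]]
contact_force: [-1.2, 1.9, 6.2]
opening: 69.5
grasp_force: 30.0
```

The block is held: opening 69.5 mm, grip 30 N. Next I'll lift it.

Request:
jog_arm --pt "0 0 -15 0 0 0" --pt "0 0 -45 0 0 0" --pt "0 0 -85 0 0 0" --pt "0 0 -130 0 0 0" --pt "0 0 -170 0 0 0" --pt "0 0 -200 0 0 0" --pt "0 0 -205 0 0 0"

```text
t: 4.58
position: [434.5, -196.3, 232.4]
tcp_rot: [[-0.995, -0.102, 0.003], [-0.102, 0.995, -0.0], [-0.003, -0.0, -1.0]]
contact_force: [0.4, -0.5, -4.8]
opening: 69.6
grasp_force: 30.0
```

```bash
python3 -c "
from h import *
st();p=fx(-36);go([*p,230],16.03);print(p)"
```

```text
4.575 [ 434.5 -196.3  232.4] [ 0.4 -0.5 -4.8] 69.62169917214986 29.98975932598114
d [-159.4  324.6    2.7] turn [ 0.1  0.2 79.8]
[559.99977933 142.8589372 ]
```

Request:
jog_arm --pt "-10 20 0 0 0 5" --pt "-28 57 0 0 0 15" --pt "-48 98 0 0 0 25" --pt "-68 139 0 0 0 35" --pt "-88 180 0 0 0 45" --pt "-108 221 0 0 0 55" --pt "-128 262 0 0 0 65" --pt "-148 302 0 0 0 74"

```text
t: 5.58
position: [550.3, 120.7, 229.4]
tcp_rot: [[-0.367, 0.93, -0.001], [0.93, 0.367, -0.001], [-0.0, -0.002, -1.0]]
contact_force: [0.7, -1.1, -2.8]
opening: 70.0
grasp_force: 30.0
```

```bash
python3 -c "
from h import *
st();p=fx(-36);go([*p,130],16.03)"
```

```text
5.575 [550.3 120.7 229.4] [ 0.7 -1.1 -2.8] 70.0332439952851 29.984130263328552
d [17.1 17.4 99.4] turn [-0.1  0.   5.5]
```

Request:
jog_arm --pt "16.9 20 5 0 0 2.5" --pt "16 37 30 0 0 5" --pt "15 37 75 0 0 5.5" --pt "15 37 120 0 0 5.5" --pt "15 37 150 0 0 5.5" --pt "15 37 165 0 0 5.5" --pt "15 37 165 0 0 5.5"

```text
t: 6.45
position: [578.8, 146.7, 64.7]
tcp_rot: [[-0.281, 0.96, -0.002], [0.96, 0.281, -0.001], [-0.001, -0.002, -1.0]]
contact_force: [0.2, -0.3, -3.4]
opening: 70.0
grasp_force: 30.0
```

Run:
```python
from h import *
st();go([*fx(-15),45],16.03)
s=read_state();d=s["position"][:2]-FX;c,q=np.cos(np.radians(FY)),np.sin(np.radians(FY));print("fix xy",c*d[0]+q*d[1],-q*d[0]+c*d[1],s["tcp_rot"].round(3).tolist())
a,sd=camera("top"),camera("side")
o=np.zeros((600,800,3),np.uint8)
o[:,:400]=cv2.resize(a[115:235,125:205],(400,600),interpolation=cv2.INTER_CUBIC)
o[:400,400:]=cv2.resize(sd[110:210,250:350],(400,400),interpolation=cv2.INTER_CUBIC)
cv2.imwrite("pics/p2.png",o[:,:,::-1])
```

```text
6.45 [578.8 146.7  64.7] [ 0.2 -0.3 -3.4] 70.01352498625684 29.98987913131714
d [ 1.5  1.9 19.7] turn [-0.1  0.   0.3]
fix xy -16.859794454057518 -1.4918624529559796 [[-0.281, 0.96, -0.002], [0.96, 0.281, -0.001], [-0.001, -0.002, -1.0]]
```

View pics/p2.png

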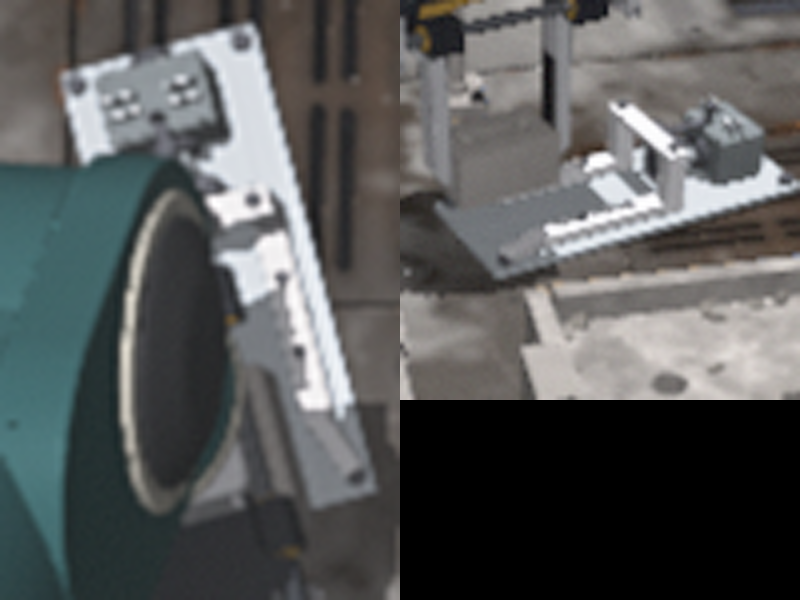

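Run:
```python
from h import *
sd=camera("side")
o=cv2.resize(sd[115:190,250:350],(800,600),interpolation=cv2.INTER_CUBIC)
cv2.imwrite("pics/p3.png",o[:,:,::-1])
z=read_state()["position"][2]-25.8
for n,x,y,zz in[("blk front bot",18,-22,z),("blk rear bot",-52,-22,z),("blk front top",18,-22,z+35),("rail0 in",0,-24,16),("rail88 in",88,-24,16),("platecorner",-40,-47,6),("railL0",0,24,16)]:
    print(n,((proj("side",[*fx(x,y),zz])-[250,115]+.5)*8-.5).round())
```

```text
blk front bot [322. 321.]
blk rear bot [123. 375.]
blk front top [323. 223.]
rail0 in [275. 405.]
rail88 in [512. 338.]
platecorner [195. 499.]
railL0 [208. 336.]
```

View pics/p3.png

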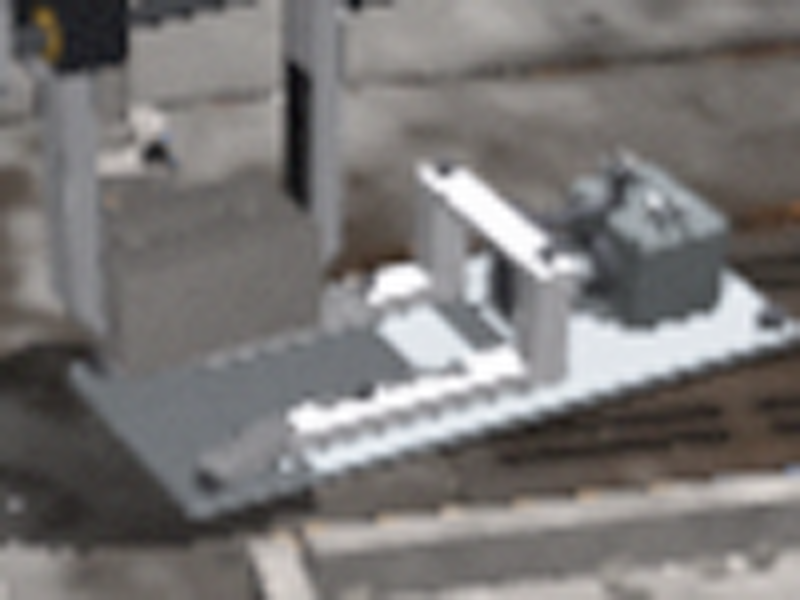

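The block hangs level above the mouth, its bottom edge running from (115,375) to (322,327). The near rail's inner edge runs from (290,408). Both are shifted alike from the predictions, so the block is roughly centred. I'll lower it slowly and watch the force.

Request:
jog_arm --pt "0 2 8 0 0 0" --pt "0 2 16 0 0 0" --pt "0 2 20 0 0 0" --pt "0 2 23 0 0 0" --pt "0 2 25 0 0 0" --pt "0 2 25 0 0 0"

```text
t: 7.35
position: [581.2, 147.5, 40.4]
tcp_rot: [[-0.282, 0.96, -0.0], [0.96, 0.282, -0.0], [-0.0, -0.0, -1.0]]
contact_force: [-0.5, -1.3, -3.7]
opening: 69.8
grasp_force: 30.0
```

Request:
jog_arm --pt "0 0 1.5 0 0 0" --pt "0 0 3.5 0 0 0" --pt "0 0 5.5 0 0 0" --pt "0 0 7 0 0 0" --pt "0 0 7.5 0 0 0" --pt "0 0 7.5 0 0 0"

```text
t: 8.1
position: [581.2, 147.5, 32.9]
tcp_rot: [[-0.281, 0.96, -0.0], [0.96, 0.281, -0.0], [-0.0, -0.0, -1.0]]
contact_force: [0.9, -1.9, -4.5]
opening: 69.4
grasp_force: 30.0
```

Request:
jog_arm --pt "0 3 0 0 0 0" --pt "0 8 0 0 0 0" --pt "0 13 0 0 0 0" --pt "0 18 0 0 0 0" --pt "0 23 0 0 0 0" --pt "0 26 0 0 0 0" --pt "0 26 0.6 0 0 0" --pt "0 26 0.6 0 0 0"

```text
t: 9.1
position: [606.6, 155.0, 32.5]
tcp_rot: [[-0.282, 0.96, 0.001], [0.96, 0.282, 0.0], [-0.0, 0.001, -1.0]]
contact_force: [3.6, -4.2, -3.6]
opening: 69.8
grasp_force: 30.0
```

Request:
jog_arm --pt "0 0 0 0 0 0" --pt "0 0 0 0 0 0" --pt "0 0 0 0 0 0" --pt "0 0 0 0 0 0" --fingers 0

```text
t: 9.6
position: [606.2, 155.2, 32.4]
tcp_rot: [[-0.282, 0.959, 0.0], [0.959, 0.282, 0.0], [0.0, 0.0, -1.0]]
contact_force: [0.2, 0.6, -0.1]
opening: 93.7
grasp_force: 0.0
```

Request:
jog_arm --pt "0 0 -10 0 0 0" --pt "0 0 -30 0 0 0" --pt "0 -3 -55 0 0 8" --pt "0 -6 -60 0 0 18" --pt "0 -9 -60 0 0 28" --pt "0 -12 -60 0 0 38" --pt "0 -12 -60 0 0 48" --pt "0 -12 -60 0 0 58"

```text
t: 10.6
position: [594.9, 152.0, 93.9]
tcp_rot: [[0.669, 0.744, 0.001], [0.744, -0.669, 0.001], [0.001, 0.0, -1.0]]
contact_force: [0.7, -0.0, -0.5]
opening: 93.7
grasp_force: 0.0
```

Run:
```python
from h import *
st();p=fx(0.);go([*p,95],16.03-90)
```

```text
10.6 [594.9 152.   93.9] [ 0.7 -0.  -0.5] 93.73846334592156 0.0
d [ 0.4 -0.8 -1.1] turn [-0.  -0.1 32. ]
```

Request:
jog_arm --pt "0 -0.8 0 0 0 10" --pt "0 -0.8 0 0 0 20" --pt "0 -0.8 0 0 0 30" --pt "0 -0.8 10 0 0 32" --pt "0 -0.8 30 0 0 32" --pt "0 -0.8 50 0 0 32" --pt "0 -0.8 59 0 0 32" --pt "0 -0.8 59.5 0 0 32"

```text
t: 11.6
position: [593.8, 151.8, 32.2]
tcp_rot: [[0.959, 0.282, -0.001], [0.282, -0.959, -0.001], [-0.001, 0.0, -1.0]]
contact_force: [0.2, -0.8, 0.5]
opening: 94.1
grasp_force: 0.0
```

Request:
jog_arm --pt "0 0 0 0 0 0" --pt "0 0 0 0 0 0" --pt "0 0 0 0 0 0" --pt "0 0 0 0 0 0" --pt "0 0 0 0 0 0" --pt "0 0 0 0 0 0" --pt "0 0 0 0 0 0" --pt "0 0 0 0 0 0" --fingers 1

```text
t: 12.6
position: [594.0, 152.3, 32.9]
tcp_rot: [[0.96, 0.282, -0.0], [0.282, -0.96, 0.0], [-0.0, -0.0, -1.0]]
contact_force: [-2.1, 2.1, 3.0]
opening: 44.8
grasp_force: 30.0
```

Run:
```python
from h import *
st();s=read_state()
F=s["contact_force"];a=np.radians(FY);print("along",F[0]*np.cos(a)+F[1]*np.sin(a),"lat",-F[0]*np.sin(a)+F[1]*np.cos(a),s["wrist_torque"])
go([*fx(67-10),34],16.03-90)
a,sd=camera("top"),camera("side")
o=np.zeros((600,800,3),np.uint8)
o[:,:400]=cv2.resize(a[115:235,125:205],(400,600),interpolation=cv2.INTER_CUBIC)
o[:400,400:]=cv2.resize(sd[110:190,250:330],(400,400),interpolation=cv2.INTER_CUBIC)
cv2.imwrite("pics/p4.png",o[:,:,::-1])
```

```text
12.6 [594.  152.3  32.9] [-2.1  2.1  3. ] 44.813663950779386 29.973659813404083
along -1.4156471776475517 lat 2.586635875028498 [ 0.46851066  0.45913563 -0.03631867]
d [57.7  0.  -1.1] turn [-0.   0.   0.3]
```

View pics/p4.png

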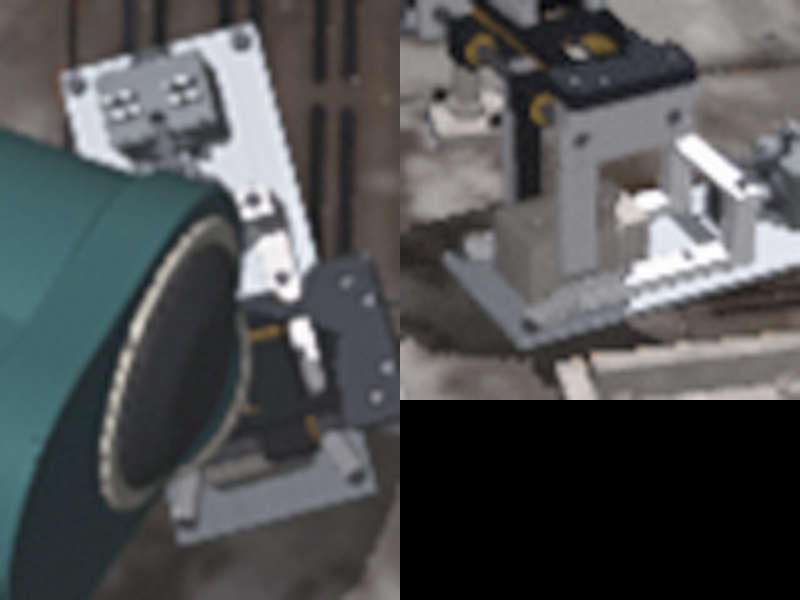

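The block lies flat between the rails, the fingers straddle it above the rail tops, and the bridge is ahead. Next I'll slide it forward to just short of the stop.

Request:
jog_arm --pt "2 0 -0.3 0 0 0" --pt "7 0 -0.3 0 0 0" --pt "14 0 -0.3 0 0 0" --pt "22 0 -0.3 0 0 0" --pt "30 0 -0.3 0 0 0" --pt "38 0 -0.3 0 0 0" --pt "45 0 -0.3 0 0 0" --pt "50 0 -0.3 0 0 0"

```text
t: 13.7
position: [642.5, 166.2, 33.1]
tcp_rot: [[0.96, 0.282, 0.0], [0.282, -0.96, -0.0], [-0.0, 0.0, -1.0]]
contact_force: [0.1, 0.1, -3.8]
opening: 44.9
grasp_force: 30.0
```

Request:
jog_arm --pt "1 0 0 0 0 0" --pt "2 0 0 0 0 0" --pt "2.5 0 0 0 0 0" --pt "2.5 0 0 0 0 0"

```text
t: 14.2
position: [644.4, 167.0, 33.2]
tcp_rot: [[0.96, 0.282, -0.0], [0.282, -0.96, -0.0], [-0.0, 0.0, -1.0]]
contact_force: [0.1, -0.1, -4.0]
opening: 44.9
grasp_force: 30.0
```

```bash
cat >> h.py <<'E'
def fs():
    s=read_state();F=s["contact_force"];a=np.radians(FY);d=s["position"][:2]-FX;u=np.array([np.cos(a),np.sin(a)]);v=np.array([-u[1],u[0]])
    print("x,y",d@u,d@v,"along",F[:2]@u,"lat",F[:2]@v,"z",F[2],s["opening"],"tq",s["wrist_torque"].round(2))
E
python3 -c "
from h import *
fs()"
```

```text
x,y 51.75737568568969 -0.11324826534008636 along 0.06909241623306356 lat -0.17551110148975507 z -4.005478530718519 44.906749339304035 tq [-0.02  0.19  0.04]
```

Request:
jog_arm --pt "1 0 0.2 0 0 0" --pt "2 0 0.3 0 0 0" --pt "3 0 0.3 0 0 0" --pt "4 0 0.3 0 0 0" --pt "5 0 0.3 0 0 0" --pt "6 0 0.3 0 0 0" --pt "7 0 0.3 0 0 0" --pt "7 0 0.3 0 0 0"

```text
t: 15.2
position: [650.8, 168.8, 32.9]
tcp_rot: [[0.96, 0.281, -0.001], [0.281, -0.96, -0.0], [-0.001, -0.0, -1.0]]
contact_force: [-7.4, -1.2, 4.3]
opening: 44.7
grasp_force: 30.0
```

```bash
python3 -c "
from h import *
fs()"
```

```text
x,y 58.428934533058396 -0.16072371606888503 along -7.4029014825031965 lat 0.8664516796663821 z 4.268376927250106 44.73569391823102 tq [-0.22  1.65  0.  ]
```

Request:
jog_arm --pt "0.7 0 -0.1 0 0 0" --pt "1.4 0 -0.1 0 0 0" --pt "2.1 0 -0.1 0 0 0" --pt "2.8 0 -0.1 0 0 0" --pt "3.5 0 -0.1 0 0 0" --pt "3.5 0 -0.1 0 0 0" --pt "3.5 0 -0.1 0 0 0"

```text
t: 16.08
position: [653.6, 169.6, 32.9]
tcp_rot: [[0.96, 0.281, -0.002], [0.281, -0.96, -0.0], [-0.002, -0.0, -1.0]]
contact_force: [-11.2, -2.4, 8.3]
opening: 44.7
grasp_force: 30.0
```

Run:
```python
from h import *
fs()
a,sd=camera("top"),camera("side")
o=np.zeros((600,800,3),np.uint8)
o[:400,:400]=cv2.resize(a[120:160,130:170],(400,400),interpolation=cv2.INTER_CUBIC)
o[:400,400:]=cv2.resize(sd[125:175,300:350],(400,400),interpolation=cv2.INTER_CUBIC)
cv2.imwrite("pics/p5.png",o[:,:,::-1])
for x in(144,150,154,158,164):print(x,((proj("top",[*fx(x),54])-[130,120]+.5)*10).round(),((proj("side",[*fx(x),54])-[300,125]+.5)*8).round())
```

```text
x,y 61.362933150784 -0.16110760641318222 along -11.394462816225872 lat 0.7936142651784204 z 8.320083139285053 44.666026338602265 tq [-0.41  2.65 -0.03]
144 [260. 181.] [225.  87.]
150 [254. 155.] [240.  83.]
154 [249. 138.] [250.  80.]
158 [245. 122.] [260.  78.]
164 [239.  96.] [275.  74.]
```

View pics/p5.png

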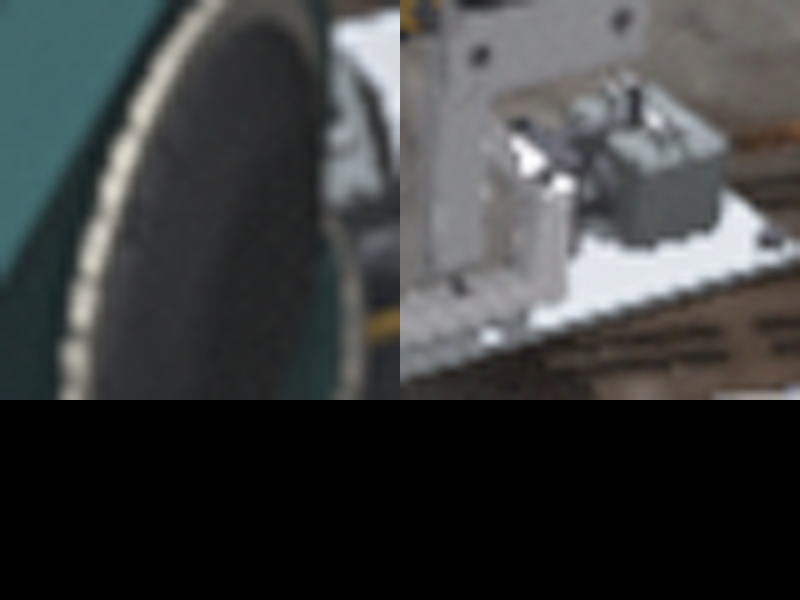

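The side view has the pointer as the dark blade near (635,105), close to the near fins but not clear; the wrist hides it in the top view. I'll take the vertical load off, so the force along the channel is nearly all spring.

Request:
jog_arm --pt "0 0 -0.2 0 0 0" --pt "0 0 -0.4 0 0 0" --pt "0 0 -0.6 0 0 0" --pt "0 0 -0.6 0 0 0"

```text
t: 16.68
position: [653.6, 169.6, 33.0]
tcp_rot: [[0.96, 0.281, -0.002], [0.281, -0.96, -0.0], [-0.002, -0.0, -1.0]]
contact_force: [-7.2, -2.0, -1.1]
opening: 44.7
grasp_force: 30.0
```

```bash
python3 -c "
from h import *
fs()"
```

```text
x,y 61.368650381577005 -0.1244915606212551 along -7.430576385364078 lat 0.09680559613381212 z -1.1139324237527213 44.725309696154206 tq [-0.38  1.77 -0.09]
```

Request:
jog_arm --pt "0.7 0 0 0 0 0" --pt "1.4 0 0 0 0 0" --pt "2.1 0 -0.1 0 0 0" --pt "2.8 0 -0.1 0 0 0" --pt "3.5 0 -0.2 0 0 0" --pt "4.2 0 -0.2 0 0 0" --pt "4.2 0 -0.2 0 0 0" --pt "4.2 0 -0.2 0 0 0"

```text
t: 17.68
position: [657.1, 170.7, 33.0]
tcp_rot: [[0.96, 0.281, -0.003], [0.281, -0.96, -0.001], [-0.003, -0.0, -1.0]]
contact_force: [-10.9, -2.1, 0.4]
opening: 44.5
grasp_force: 30.0
```

Run:
```python
from h import *
fs()
sd=np.mean([camera("side") for _ in range(8)],0).astype(np.uint8)
b=cv2.imread("pics/side0.png")[:,:,::-1]
o=np.zeros((480,800,3),np.uint8)
for i,m in enumerate((b,sd)):
    o[:,i*400:i*400+400]=cv2.resize(m[130:160,319:344],(400,480),interpolation=cv2.INTER_CUBIC)
cv2.imwrite("pics/p6.png",o[:,:,::-1])
```

```text
x,y 64.98965795310524 -0.09742643281485286 along -11.0151819095107 lat 1.0226138485282656 z 0.38896973248945454 44.50731423030118 tq [-0.55  2.68 -0.09]
```

View pics/p6.png

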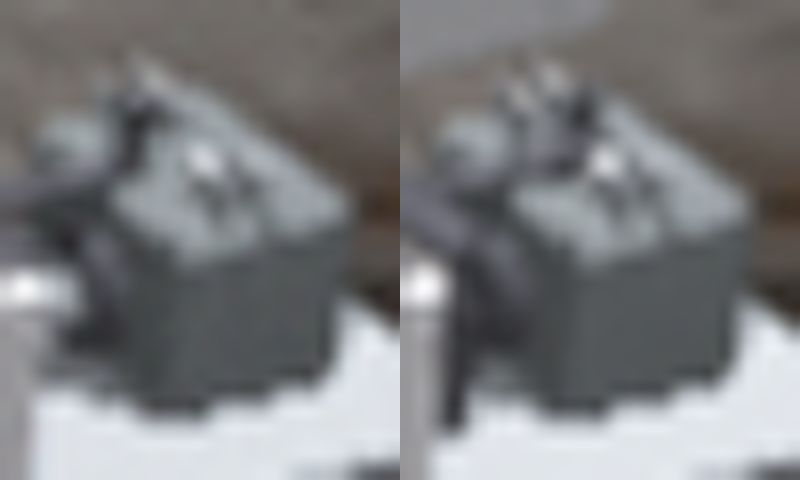

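Left is before, right is now. The dark pointer blade moved from about (130,110) to (580,115), 2.8 px or roughly 9 mm, and stands in the gap between the fin pairs. The force agrees at about 11 N, including 1–1.5 N of friction. I'll hold briefly and hand in.

Request:
jog_arm --pt "0.3 0 0 0 0 0" --pt "0.3 0 0 0 0 0" --pt "0.3 0 0 0 0 0" --pt "0.3 0 0 0 0 0"

```text
t: 18.58
position: [657.3, 170.7, 33.0]
tcp_rot: [[0.96, 0.281, -0.004], [0.281, -0.96, -0.001], [-0.004, -0.0, -1.0]]
contact_force: [-11.2, -3.1, 0.8]
opening: 44.6
grasp_force: 30.0
```

```bash
python3 -c "
from h import *
fs();print(finish_job())"
```

```text
x,y 65.17420964243117 -0.12136043131433993 along -11.638335387966293 lat 0.11105830619697787 z 0.7721974275985832 44.61487496500905 tq [-0.58  2.85 -0.1 ]
the job is handed in; nothing more can be done
None
```

I handed the job in at about 18.6 s with the block flat in the channel under the bridge, gripped and pressed on the stop at an estimated 10 mm (about 10 N, from force readings and a coarse side view), and the tin, bush and hex key were not touched; no verdict came back.

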